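# Dispense one vial cap and nudge it onto the green spot

## Robot

A 6-joint arm with a two-finger parallel gripper is mounted at the origin on the work surface. World frame = base frame: x ahead of the robot, y to its left, z up, the work surface at z = 0. Lengths are in m, angles in rad, forces in N, time in s.
With the tool pointing down it reaches from about 0.425 to 0.95 m from the base axis. Payload 3.5 kg.
Tool frame: the origin (TCP) lies at the very end of the fingers, on their centre line; the grasp point (between the pads) lies behind it (ctrl.grasp_offset is the z of the grasp point in the tool frame, in m); z points along the fingers, x is the direction in which the jaws open and shut, and the axes are right-handed (so a half turn about z gives the same grasp; the last joint's range is limited). The gripper opens to 85 mm and grips with 20 to 120 N. Pads are 22 mm wide; open, the fingers measure 114 mm over their backs; the gripper's body (76 mm by 85 mm) begins 54 mm behind the grasp point. The pads swing forward as they close: fully open they stand 13 mm farther back than shut.
Start: joints at [0.971, 0.286, 1.577, -0, 1.279, -0.15], TCP at [0.293, 0.608, 0.231] pointing down, gripper open.
Joint ranges: [-2.77, 2.77], [-0.9, 2.22], [0.21, 2.48], [-1.53, 4.67], [0.24, 2.81], [-2.84, 2.84]. Speed limits (rad/s): [2.79, 2.79, 3.14, 3.14, 3.14, 3.14].

## Interface

Orientations are given as a unit quaternion [x, y, z, w].
In Python, from plant import ctrl gives the robot as it stands.
- The arm moves only by the shell command python3 -m jog 'ROWS' [FORCE]. ROWS is JSON, a list of rows, each an object with "grip": the closure, from 0 (fully open) to 1 (shut); "xyz": the shift along the tool's x, y, z in m, a list of three; "dr": the turn, a rotation vector about the tool's x, y, z in rad, a list of three. A call has 1 to 12 rows; each row is the pose to reach, as a shift and turn from the pose commanded when the call began, along the tool's axes at that moment; what a row does not reach only later rows make up. A row lasts 1/12 s, in which the tool goes at most 41.7 mm and 7.16 degrees, less where a joint would pass 70% of its speed; a pose out of reach is approached as far as the arm can. A call with a gripper value outside its range is refused whole. The fingers move at their own pace and stop on an object; FORCE is the grip in N (left out, the last holds). Time passes only in rows, so rows that repeat a pose let the fingers close. It gives the time, the measured TCP pose, the force and the opening at its end, in the units of the state.
- ctrl.get_state(): the state, without advancing time (a new reading comes with each control period).
- ctrl.read_camera(name): name is "side" or "top" or "wrist"; returns the picture (400x640x3 uint8, red, green, blue); there is no depth.
- ctrl.get_calibration(name): a dict with "mtx" (3x3 intrinsics, pixels), "R" (3x3) and "t" (3): a world point X has camera coordinates R X + t; the wrist camera has in their place "hand_eye" (4x4, takes a point from camera to tool coordinates, whose origin is the TCP and whose axes are the tool frame's). Camera axes: x right, y down, z forward; pixel columns grow to the right and rows downward; lengths in m; the calibration is good to about 2 mm. A picture is of the moment at which its call begins: read the wrist's pose just before it. get_calibration takes no time and is no camera call.
- ctrl.sign_off(): hands the job in, once; it reports no verdict.
The state is a dict: "time": time; "qpos": joint angles; "dq": joint speeds; "joint_efforts": joint torques, N m; "eef_pos": TCP position; "tcp_rot": TCP orientation; "contact_force": force on the tool from outside, world axes, zero at the start; "wrist_torque": the same for the moment, N m; "opening": opening from 0.0 (shut) to 1.0 (fully open).
Only numpy, scipy, OpenCV 4.12 (cv2) and the standard library are available. Lean on these libraries where they do the work, as an engineer would, in place of code of your own. Each camera call takes 0.05 s, during which the arm holds its last target.

## Task

Press the blue plunger of the cap dispenser all the way down once and let it come back up, so that a single white cap slides out onto the bench. Then push that cap flat along the bench with the fingertips, never picking it up, until it lies wholly on the green spot. Leave the other caps in the dispenser and do not disturb the spray bottle, the jar or the vial.

Things in the scene. Friction and masses are not known exactly. Their poses are not given: they have to be found in the camera images.
- dispenser: Fixed beige cap dispenser with a clear magazine, 120 mm long (x), 65 mm wide at its feet, 42 mm above, 44 mm high without the plunger. Its origin is on the bench on the magazine's vertical axis; z up. -x is its front: the cap slides out along its -x, under the magazine's front wall, whose outer face is at x = -22 mm. The housing with the plunger reaches back to x = +99 mm.
- plunger_top (a point): Centre of the top of the blue plunger knob (38 mm across, 8 mm thick), 58 mm behind (+x of the dispenser) the magazine axis, 84 mm above the bench when up and 54 mm when fully down. Pressed straight down.
- plunger (a joint): Travel of the plunger in m: 0 up, 0.030 fully down against its stop. A spring takes about 1.5 N at the top and 6 N at the bottom and brings it back up. It drives a pusher forward by 2.4 times its travel, which carries the lowest cap out; on the way back up the pusher returns and the next cap drops into place.
- outlet (a point): Point on the bench in front of the dispenser, 72 mm from the magazine axis along the dispenser's -x, about where the centre of the ejected cap comes to rest.
- cap_a: The lowest cap in the magazine at the start, the one that will come out: white round screw cap, 32 mm across, 12 mm high, about 15 g, lying flat on the bench. Origin at the centre of its underside, z up.
- cap_b: Second cap of the stack, same shape, 12 mm higher at the start; must stay in the magazine. Origin at the centre of its underside.
- cap_c: Top cap of the stack, same shape; must stay in the magazine.
- green_spot: Flat green round spot printed on the bench, 90 mm across, no height to the touch; origin at its centre. It lies to one side in front of the dispenser, left or right.
- orange_spot: Flat orange round spot printed on the bench, 90 mm across, on the other side; not to be used. Origin at its centre.
- spray: Loose clear spray bottle with white pump, 34 mm across, 106 mm high, standing beside the dispenser. Origin at the centre of its underside. Leave alone.
- jar: Loose amber jar with black lid, 48 mm across, 65 mm high, standing on the other side of the dispenser. Origin at the centre of its underside. Leave alone.
- vial: Loose small vial with blue cap, 27 mm across, 45 mm high, standing on the robot's side of the outlet. Origin at the centre of its underside. Leave alone.
Not all that is in view belongs to the job. There is more than one size of the dispenser; the one meant has the size given above.

How it is judged:
By the outcome, as a careful person would: the job done as asked, in the order asked, and still so for the second after the job is handed in, with the robot touching nothing.
It also fails if it takes over 50 s, if anything falls off the work surface, if the arm or the gripper's body presses on something with over 40 N, if the wrist force passes 120 N, or if a joint passes its speed limit or range.

## Working session

There is one attempt and no reset: what is moved stays moved. The work goes in short steps, Python scripts to look and compute and a shell command to move; the robot and the scene stay as the last step left them, time stands still between calls to the robot, and variables do not carry over. Pictures are saved under pics/ and viewed, and the job is handed in when it is done.

```bash
mkdir -p pics; ls
cat > h.py <<'E'
import numpy as np, cv2
from plant import ctrl
def snap(n,f):
    im=ctrl.read_camera(n); cv2.imwrite('pics/'+f,im[:,:,::-1]); return im
def ray(n,u,v,z):
    c=ctrl.get_calibration(n); K,R,t=map(np.array,(c['mtx'],c['R'],c['t']))
    d=R.T@np.linalg.solve(K,[u,v,1.]); o=-R.T@t
    return o+d*(z-o[2])/d[2]
def proj(n,X):
    c=ctrl.get_calibration(n); K,R,t=map(np.array,(c['mtx'],c['R'],c['t']))
    p=K@(R@np.array(X,float)+t.ravel()); return p[:2]/p[2]
E
python3 - <<'E'
from h import *
s=ctrl.get_state(); print(s['time'],s['eef_pos'],s['tcp_rot'],ctrl.grasp_offset)
snap('top','t0.png');snap('side','s0.png')
for n in('top','side'):
    c=ctrl.get_calibration(n);print(n,-np.array(c['R']).T@np.array(c['t']).ravel())
E
```

```text
pics
0.0 [0.29303784 0.6073338  0.22995008] [ 8.46981068e-01  5.31621751e-01 -1.08264461e-03  4.61625798e-04] -0.0187
top [ 0.41569628 -0.00358041  1.28769127]
side [0.09540658 0.50311281 0.50754019]
```

View pics/t0.png

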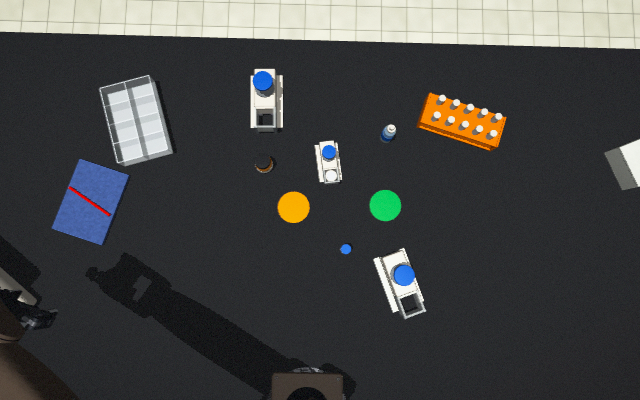

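View pics/s0.png

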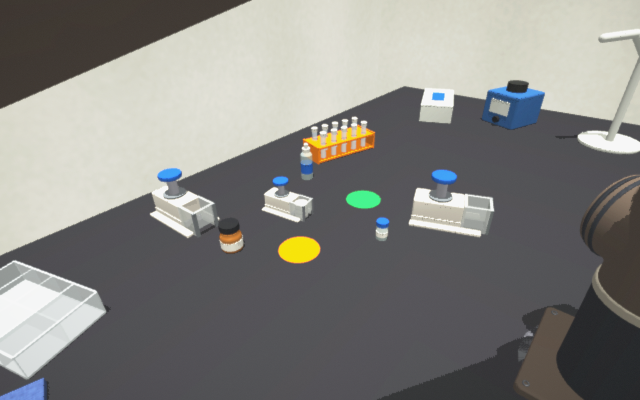

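Three dispensers could be meant (top view): (266,100), (328,162) and (400,283). The middle one looks smaller, has white caps in it and stands between the jar (264,164) and the spray bottle (389,133). I'll check its size in a close crop.

Run:
```python
from h import *
im=cv2.imread('pics/t0.png')[125:260,240:420]
cv2.imwrite('pics/t0c.png',cv2.resize(im,None,fx=4.4,fy=4.4,interpolation=cv2.INTER_CUBIC))
im=cv2.imread('pics/s0.png')[130:270,200:400]
cv2.imwrite('pics/s0c.png',cv2.resize(im,None,fx=4,fy=4,interpolation=cv2.INTER_CUBIC))
```

```text
(no output)
```

View pics/t0c.png

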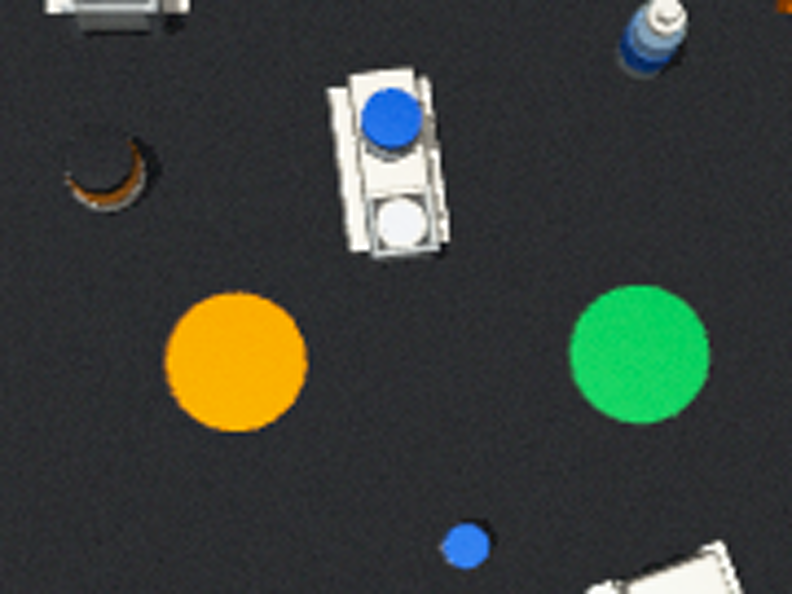

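View pics/s0c.png

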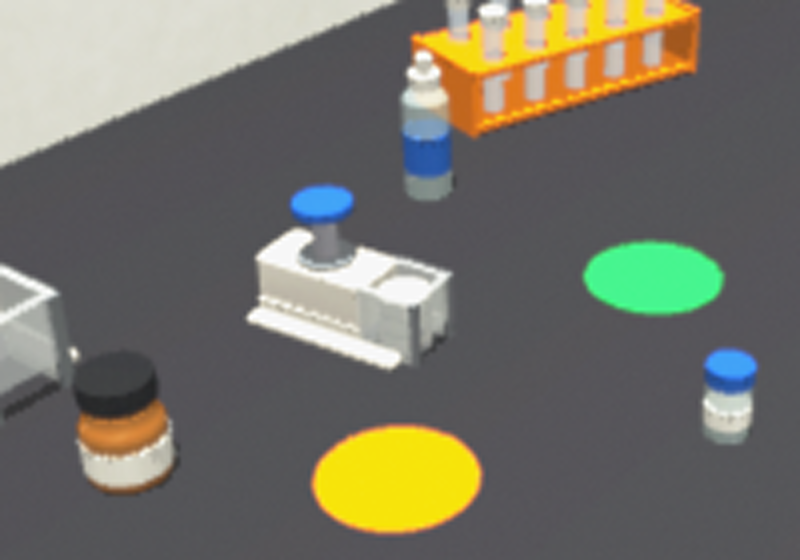

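Run:
```python
from h import *
f=lambda u,v,z:np.round(ray('top',240+u/4.4,125+v/4.4,z),4)
for n,a in dict(knob=(391,118,.084),cap=(403,222,.036),green=(640,354,0),orange=(236,362,0),vial=(466,546,.045),spray=(668,14,.1),jar=(98,165,.065),
 hl=(350,75,.044),hr=(413,68,.044),fr=(440,252,.044),fl=(374,257,.044),gl=(570,354,0),gr=(710,354,0),kl=(361,118,.08),kr=(422,118,.08)).items(): print(n,f(*a))
g=lambda u,v,z:np.round(ray('side',200+u/4,130+v/4,z),4)
for n,a in dict(knob=(322,202,.084),cap=(408,290,.036),green=(653,277,0),orange=(398,478,0),vial=(730,365,.045),jar=(116,365,.065),spray=(424,60,.106)).items(): print('s',n,g(*a))
```

```text
knob [ 0.6915 -0.047   0.084 ]
cap [ 0.6355 -0.0577  0.036 ]
green [ 0.559  -0.2147  0.    ]
orange [0.5474 0.0469 0.    ]
vial [ 0.432  -0.1002  0.045 ]
spray [ 0.7571 -0.2143  0.1   ]
jar [0.6614 0.1334 0.065 ]
hl [ 0.7279 -0.0219  0.044 ]
hr [ 0.7335 -0.0618  0.044 ]
fr [ 0.6156 -0.081   0.044 ]
fl [ 0.6113 -0.0396  0.044 ]
gl [ 0.5579 -0.1692  0.    ]
gr [ 0.5601 -0.2602  0.    ]
kl [ 0.692  -0.0287  0.08  ]
kr [ 0.693  -0.0663  0.08  ]
s knob [ 0.6905 -0.0434  0.084 ]
s cap [ 0.6349 -0.0567  0.036 ]
s green [ 0.5598 -0.2121  0.    ]
s orange [0.5476 0.0494 0.    ]
s vial [ 0.4324 -0.097   0.045 ]
s jar [0.6723 0.131  0.065 ]
s spray [ 0.7532 -0.2074  0.106 ]
```

The middle dispenser measures about 119 x 41 mm, so it's the right one. Its yaw is about 9.5°, the knob is at (0.691,-0.045), the outlet is about (0.564,-0.069) and green is at (0.559,-0.214).

```bash
cat >> h.py <<'E'
from scipy.spatial.transform import Rotation as Ro
def go(x,y,z,yaw=None):
    s=ctrl.get_state(); R=Ro.from_quat(s['tcp_rot']); p=np.array(s['eef_pos'])
    print('t',round(s['time'],2),'p',p.round(4),'F',np.round(s['contact_force'],2),'op',s['opening'])
    print('shift',(R.inv().apply(np.array([x,y,z])-p)).round(4))
    if yaw is not None:
        T=Ro.from_euler('z',yaw)*Ro.from_euler('x',np.pi); print('dr',(R.inv()*T).as_rotvec().round(4))
E
python3 -c "
from h import *
go(.691,-.045,.23,0)"
```

```text
t 0.1 p [0.2931 0.6074 0.23  ] F [-0.47 -0.16 -0.16] op 0.9972133189090117
shift [-0.4145  0.6419  0.0007]
dr [9.000e-04 2.100e-03 1.121e+00]
```

```bash
python3 -m jog '[{"grip":1,"xyz":[-0.022,0.034,0],"dr":[0,0,0.1]},{"grip":1,"xyz":[-0.044,0.068,0],"dr":[0,0,0.2]},{"grip":1,"xyz":[-0.066,0.102,0],"dr":[0,0,0.3]},{"grip":1,"xyz":[-0.088,0.136,0],"dr":[0,0,0.4]},{"grip":1,"xyz":[-0.11,0.17,0],"dr":[0,0,0.5]},{"grip":1,"xyz":[-0.132,0.204,0],"dr":[0,0,0.6]},{"grip":1,"xyz":[-0.154,0.238,0],"dr":[0,0,0.7]},{"grip":1,"xyz":[-0.176,0.272,0],"dr":[0,0,0.8]},{"grip":1,"xyz":[-0.198,0.306,0],"dr":[0,0,0.9]},{"grip":1,"xyz":[-0.22,0.34,0],"dr":[0,0,1.0]},{"grip":1,"xyz":[-0.242,0.374,0],"dr":[0,0,1.1]},{"grip":1,"xyz":[-0.264,0.408,0],"dr":[0,0,1.12]}]' 40; python3 -c "
from h import *
go(.691,-.045,.15,0)"
```

```text
time: 1.1
eef_pos: [0.5464, 0.1908, 0.2309]
tcp_rot: [1.0, -0.001, -0.0, 0.0]
contact_force: [0.7, 1.1, -0.3]
opening: 0.0
t 1.1 p [0.5464 0.1908 0.2309] F [ 0.71  1.06 -0.26] op 0.00032505203888054575
shift [0.1453 0.2354 0.0808]
dr [ 0.      0.0007 -0.0028]
```

```bash
python3 -m jog '[{"grip":1,"xyz":[0.018,0.029,0],"dr":[0,0,0]},{"grip":1,"xyz":[0.036,0.058,0],"dr":[0,0,0]},{"grip":1,"xyz":[0.054,0.087,0],"dr":[0,0,0]},{"grip":1,"xyz":[0.072,0.116,0],"dr":[0,0,0]},{"grip":1,"xyz":[0.09,0.145,0.01],"dr":[0,0,0]},{"grip":1,"xyz":[0.108,0.174,0.03],"dr":[0,0,0]},{"grip":1,"xyz":[0.126,0.203,0.055],"dr":[0,0,0]},{"grip":1,"xyz":[0.14,0.225,0.08],"dr":[0,0,0]},{"grip":1,"xyz":[0.145,0.235,0.1],"dr":[0,0,0]},{"grip":1,"xyz":[0.145,0.235,0.11],"dr":[0,0,0]},{"grip":1,"xyz":[0.145,0.235,0.11],"dr":[0,0,0]},{"grip":1,"xyz":[0.145,0.235,0.11],"dr":[0,0,0]}]'
python3 - <<'E'
from h import *
go(.691,-.045,.084,0)
im=snap('side','s1.png'); cv2.imwrite('pics/s1c.png',cv2.resize(im[80:230,220:400,::-1],None,fx=4,fy=4,interpolation=cv2.INTER_CUBIC))
im=snap('wrist','w1.png')
E
```

```text
time: 2.1
eef_pos: [0.6906, -0.0412, 0.1207]
tcp_rot: [1.0, 0.001, -0.001, -0.0]
contact_force: [-0.3, -0.4, 1.3]
opening: 0.003
t 2.1 p [ 0.6906 -0.0412  0.1207] F [-0.26 -0.43  1.32] op 0.003008087140781571
shift [0.0005 0.0039 0.0367]
dr [-0.0008  0.0019  0.0015]
```

View pics/s1c.png

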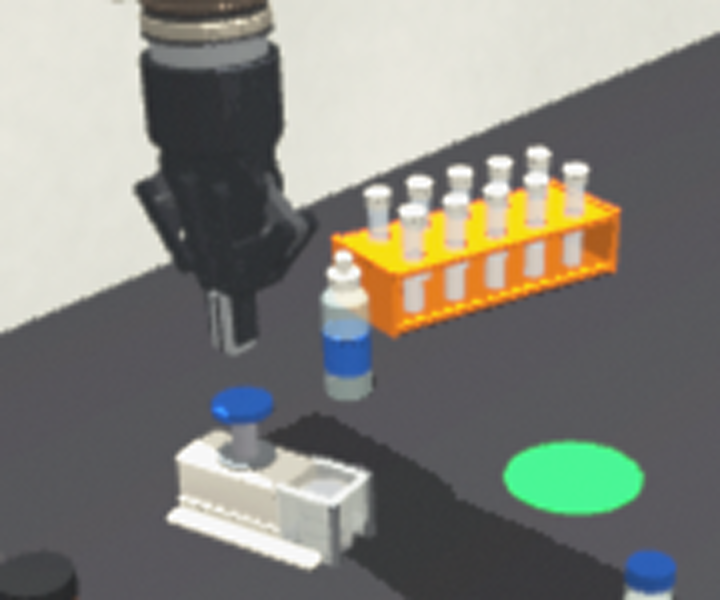

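View pics/w1.png

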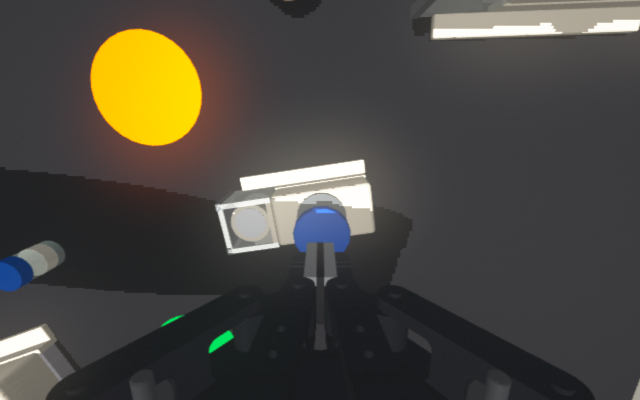

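The closed fingertips are centred over the knob, which shows at wrist pixel (322,232). I'll press now, slowly near the end.

```bash
python3 -m jog '[{"grip":1,"xyz":[0,0.003,0.02],"dr":[0,0,0]},{"grip":1,"xyz":[0,0.003,0.032],"dr":[0,0,0]},{"grip":1,"xyz":[0,0.003,0.037],"dr":[0,0,0]},{"grip":1,"xyz":[0,0.003,0.041],"dr":[0,0,0]},{"grip":1,"xyz":[0,0.003,0.045],"dr":[0,0,0]},{"grip":1,"xyz":[0,0.003,0.049],"dr":[0,0,0]},{"grip":1,"xyz":[0,0.003,0.053],"dr":[0,0,0]},{"grip":1,"xyz":[0,0.003,0.057],"dr":[0,0,0]},{"grip":1,"xyz":[0,0.003,0.061],"dr":[0,0,0]},{"grip":1,"xyz":[0,0.003,0.064],"dr":[0,0,0]},{"grip":1,"xyz":[0,0.003,0.066],"dr":[0,0,0]},{"grip":1,"xyz":[0,0.003,0.066],"dr":[0,0,0]}]'
```

```text
time: 3.2
eef_pos: [0.6918, -0.0448, 0.0555]
tcp_rot: [1.0, 0.0, 0.001, -0.0]
contact_force: [-2.4, 2.1, 5.4]
opening: -0.003
```

```bash
python3 -m jog '[{"grip":1,"xyz":[0,0,0.001],"dr":[0,0,0]},{"grip":1,"xyz":[0,0,0.002],"dr":[0,0,0]},{"grip":1,"xyz":[0,0,0.003],"dr":[0,0,0]},{"grip":1,"xyz":[0,0,0.003],"dr":[0,0,0]}]'
python3 - <<'E'
from h import *
im=snap('side','s2.png'); cv2.imwrite('pics/s2c.png',cv2.resize(im[120:270,230:410,::-1],None,fx=4,fy=4,interpolation=cv2.INTER_CUBIC))
go(.691,-.045,.054)
E
```

```text
time: 3.53
eef_pos: [0.6918, -0.0447, 0.054]
tcp_rot: [1.0, 0.0, 0.0, -0.0]
contact_force: [-4.8, 3.0, 9.4]
opening: 0.0
t 3.58 p [ 0.6919 -0.0448  0.0541] F [-5.29  3.48 10.03] op -0.0018341053262183368
shift [-0.0009  0.0002  0.0001]
```

View pics/s2c.png

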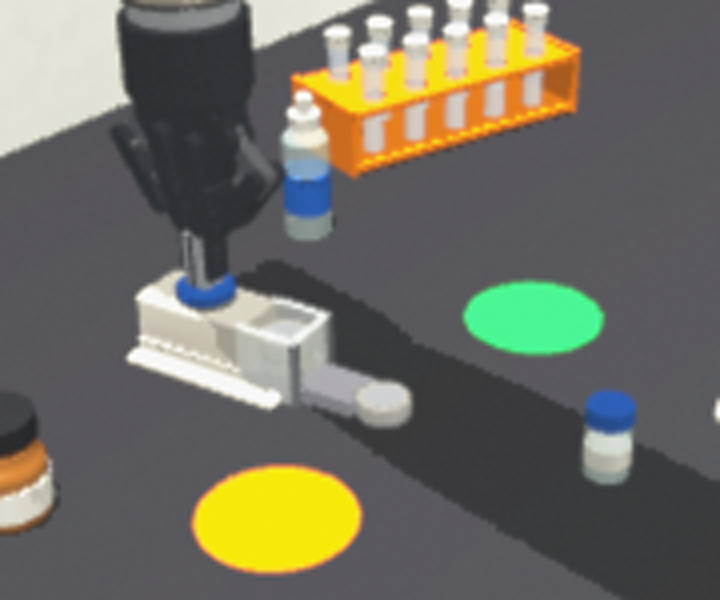

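The plunger is on its stop (10 N, z=0.054), and the cap is out in front of the pusher at crop pixel (384,402). Next I'll let the plunger rise.

```bash
python3 -m jog '[{"grip":1,"xyz":[0,0,-0.004],"dr":[0,0,0]},{"grip":1,"xyz":[0,0,-0.009],"dr":[0,0,0]},{"grip":1,"xyz":[0,0,-0.014],"dr":[0,0,0]},{"grip":1,"xyz":[0,0,-0.019],"dr":[0,0,0]},{"grip":1,"xyz":[0,0,-0.024],"dr":[0,0,0]},{"grip":1,"xyz":[0,0,-0.029],"dr":[0,0,0]},{"grip":1,"xyz":[0,0,-0.034],"dr":[0,0,0]},{"grip":1,"xyz":[0,0,-0.045],"dr":[0,0,0]},{"grip":1,"xyz":[0,0,-0.065],"dr":[0,0,0]},{"grip":1,"xyz":[0,0,-0.085],"dr":[0,0,0]},{"grip":0.7,"xyz":[0,0,-0.085],"dr":[0,0,0]},{"grip":0.7,"xyz":[0,0,-0.085],"dr":[0,0,0]}]'
python3 - <<'E'
from h import *
im=snap('side','s3.png'); cv2.imwrite('pics/s3c.png',cv2.resize(im[100:270,230:430,::-1],None,fx=4,fy=3.5,interpolation=cv2.INTER_CUBIC))
im=snap('top','t3.png'); cv2.imwrite('pics/t3c.png',cv2.resize(im[125:260,240:420,::-1],None,fx=4.4,fy=4.4,interpolation=cv2.INTER_CUBIC))
go(.564,-.02,.139,0)
E
```

```text
time: 4.58
eef_pos: [0.6922, -0.0456, 0.1391]
tcp_rot: [1.0, 0.0, 0.002, 0.001]
contact_force: [-0.1, 0.7, 0.1]
opening: 0.275
t 4.68 p [ 0.6905 -0.0451  0.136 ] F [-0.89  0.68 -0.63] op 0.3014931495887619
shift [-0.1265 -0.0253 -0.0027]
dr [-0.0002  0.0021  0.0009]
```

View pics/s3c.png

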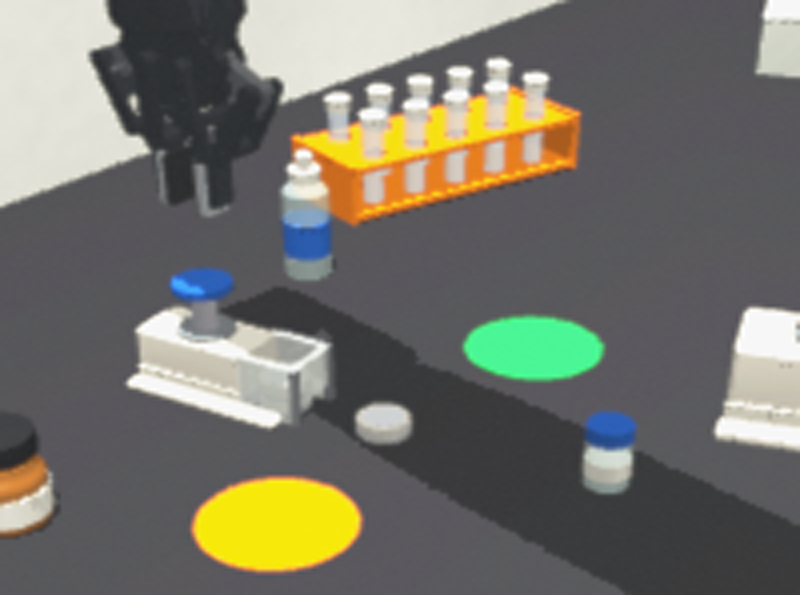

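View pics/t3c.png

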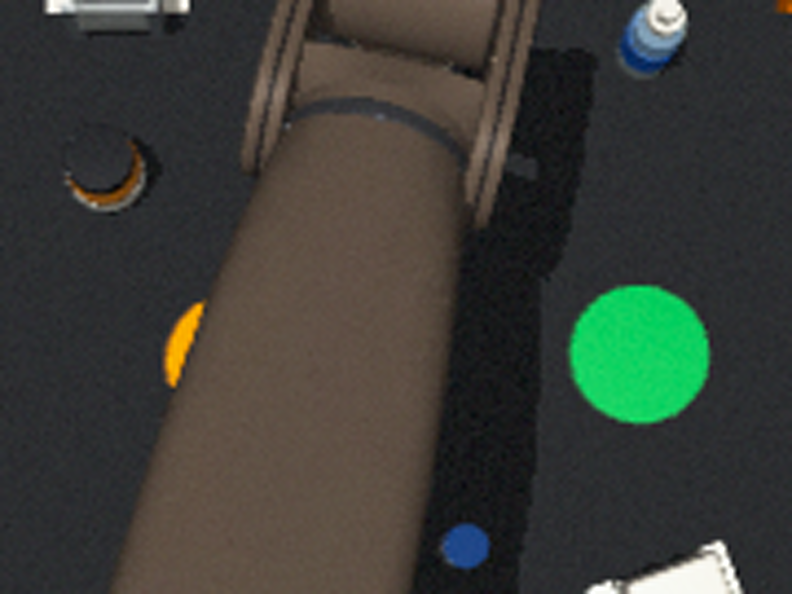

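Run:
```python
from h import *
print(ray('side',326,219.1,.012), ray('side',326,221.8,.006))
im=cv2.imread('pics/s3.png')[190:250,290:370]
cv2.imwrite('pics/s3d.png',cv2.resize(im,None,fx=10,fy=10,interpolation=cv2.INTER_CUBIC))
```

```text
[ 0.56604335 -0.06443302  0.012     ] [ 0.56444431 -0.06237573  0.006     ]
```

View pics/s3d.png

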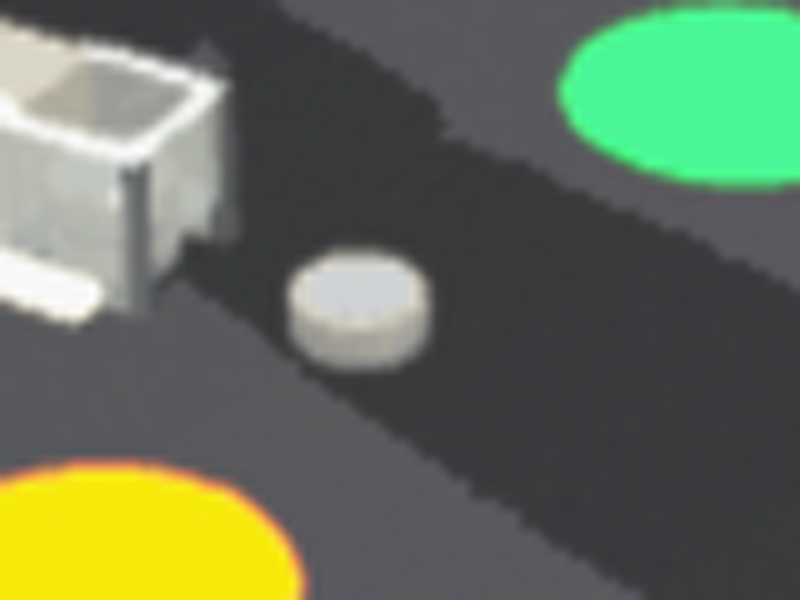

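```bash
python3 -m jog '[{"grip":0.7,"xyz":[-0.035,-0.01,0],"dr":[0,0,0]},{"grip":0.7,"xyz":[-0.07,-0.02,0],"dr":[0,0,0]},{"grip":0.7,"xyz":[-0.105,-0.03,0],"dr":[0,0,0]},{"grip":0.7,"xyz":[-0.126,-0.035,0],"dr":[0,0,0]},{"grip":0.7,"xyz":[-0.126,-0.035,0.02],"dr":[0,0,0]},{"grip":0.7,"xyz":[-0.126,-0.035,0.05],"dr":[0,0,0]},{"grip":0.7,"xyz":[-0.126,-0.035,0.08],"dr":[0,0,0]},{"grip":0.7,"xyz":[-0.126,-0.035,0.1],"dr":[0,0,0]},{"grip":0.7,"xyz":[-0.126,-0.035,0.115],"dr":[0,0,0]},{"grip":0.7,"xyz":[-0.126,-0.035,0.115],"dr":[0,0,0]},{"grip":0.7,"xyz":[-0.126,-0.035,0.115],"dr":[0,0,0]}]'
python3 - <<'E'
from h import *
im=snap('side','s4.png'); cv2.imwrite('pics/s4c.png',cv2.resize(im[160:250,270:390,::-1],None,fx=6.6,fy=6.6,interpolation=cv2.INTER_CUBIC))
im=snap('wrist','w4.png')
go(.564,-.012,.004,0)
E
```

```text
time: 5.6
eef_pos: [0.5634, -0.0099, 0.0202]
tcp_rot: [1.0, 0.0, -0.002, -0.0]
contact_force: [-0.0, -0.6, 0.4]
opening: 0.303
t 5.7 p [ 0.5657 -0.0104  0.0228] F [-0.27 -0.26  0.59] op 0.3006302427137714
shift [-0.0017  0.0016  0.0188]
dr [ 0.0002 -0.0007  0.0011]
```

View pics/s4c.png

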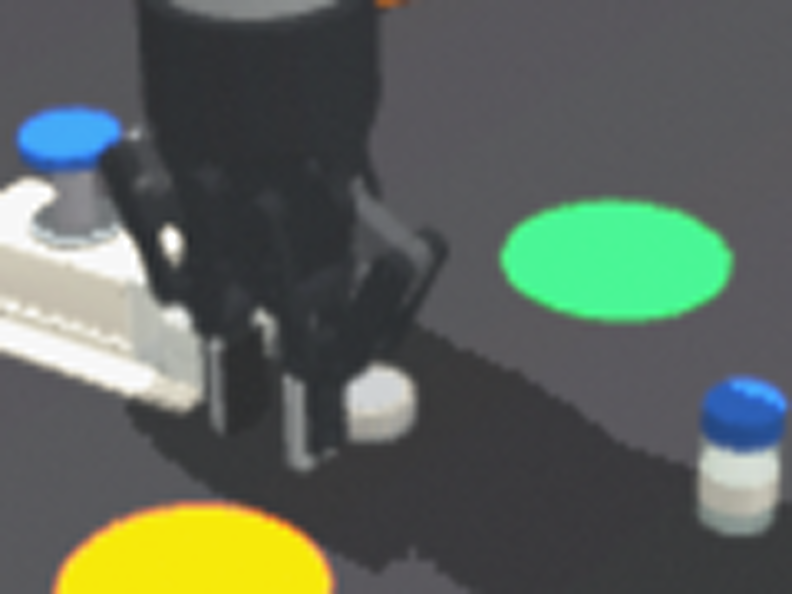

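View pics/w4.png

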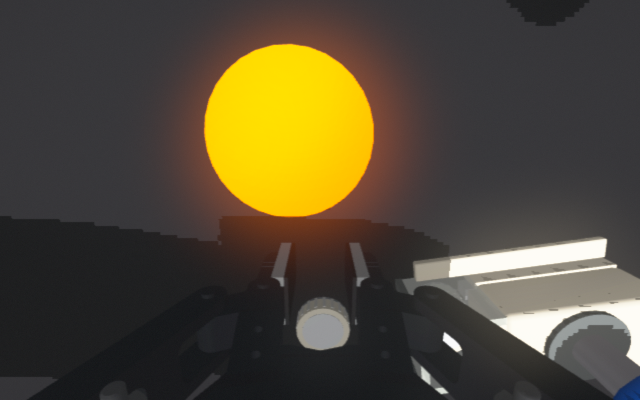

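The cap is centred between the pads, at wrist pixel (322,327) against a pad midline of about 320. I'll narrow the gap, go down, and start the push.

```bash
python3 -m jog '[{"grip":0.77,"xyz":[0,0,0.005],"dr":[0,0,0]},{"grip":0.77,"xyz":[0,0,0.01],"dr":[0,0,0]},{"grip":0.77,"xyz":[0,0,0.015],"dr":[0,0,0]},{"grip":0.77,"xyz":[0,0,0.019],"dr":[0,0,0]},{"grip":0.77,"xyz":[0,0,0.019],"dr":[0,0,0]},{"grip":0.77,"xyz":[0,0.008,0.019],"dr":[0,0,0]},{"grip":0.77,"xyz":[0,0.016,0.019],"dr":[0,0,0]},{"grip":0.77,"xyz":[0,0.024,0.019],"dr":[0,0,0]},{"grip":0.77,"xyz":[0,0.032,0.019],"dr":[0,0,0]},{"grip":0.77,"xyz":[0,0.04,0.019],"dr":[0,0,0]},{"grip":0.77,"xyz":[0,0.046,0.019],"dr":[0,0,0]},{"grip":0.77,"xyz":[0,0.05,0.019],"dr":[0,0,0]}]'
python3 - <<'E'
from h import *
im=snap('side','s5.png'); cv2.imwrite('pics/s5c.png',cv2.resize(im[160:250,270:390,::-1],None,fx=6.6,fy=6.6,interpolation=cv2.INTER_CUBIC))
im=snap('wrist','w5.png')
go(.5595,-.19,.004,0)
E
```

```text
time: 6.7
eef_pos: [0.5655, -0.0615, 0.0035]
tcp_rot: [1.0, -0.0, 0.0, 0.0]
contact_force: [1.0, -0.1, -0.3]
opening: 0.231
t 6.8 p [ 0.5655 -0.0612  0.0035] F [ 0.03  0.48 -0.04] op 0.2283682455410998
shift [-0.0059  0.1288 -0.0005]
dr [ 0.0001 -0.0003 -0.0002]
```

View pics/s5c.png

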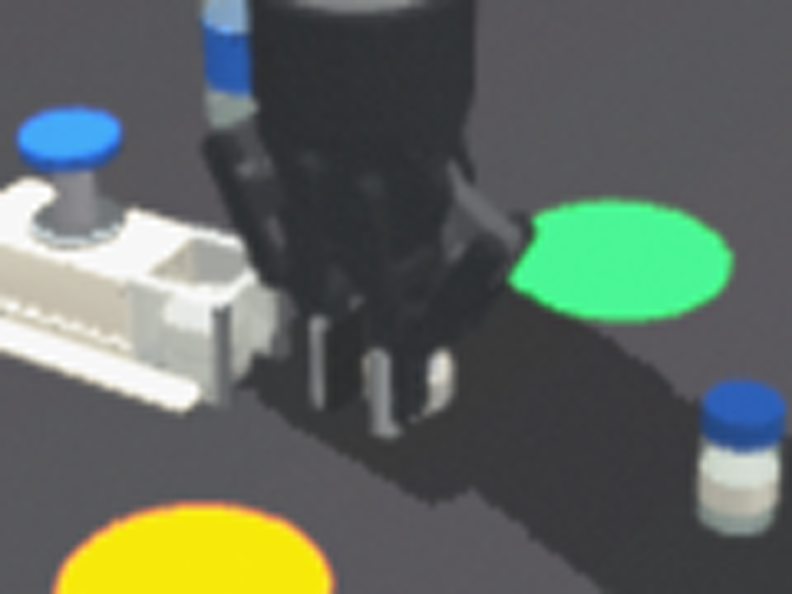

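View pics/w5.png

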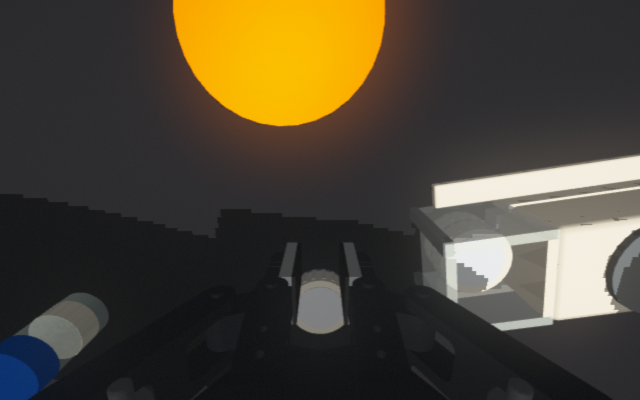

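The cap is cupped between the fingertips and moving with them: wrist pixel (321,307), side crop (440,380). I'll keep pushing.

```bash
python3 -m jog '[{"grip":0.77,"xyz":[0,0.006,0],"dr":[0,0,0]},{"grip":0.77,"xyz":[-0.001,0.017,0],"dr":[0,0,0]},{"grip":0.77,"xyz":[-0.001,0.029,0],"dr":[0,0,0]},{"grip":0.77,"xyz":[-0.002,0.041,0],"dr":[0,0,0]},{"grip":0.77,"xyz":[-0.002,0.053,0],"dr":[0,0,0]},{"grip":0.77,"xyz":[-0.003,0.065,0],"dr":[0,0,0]},{"grip":0.77,"xyz":[-0.003,0.077,0],"dr":[0,0,0]},{"grip":0.77,"xyz":[-0.004,0.089,0],"dr":[0,0,0]},{"grip":0.77,"xyz":[-0.004,0.1,0],"dr":[0,0,0]},{"grip":0.77,"xyz":[-0.005,0.108,0],"dr":[0,0,0]},{"grip":0.77,"xyz":[-0.005,0.114,0],"dr":[0,0,0]},{"grip":0.77,"xyz":[-0.005,0.118,0],"dr":[0,0,0]}]'
python3 - <<'E'
from h import *
im=snap('side','s6.png'); cv2.imwrite('pics/s6c.png',cv2.resize(im[160:250,290:410,::-1],None,fx=6.6,fy=6.6,interpolation=cv2.INTER_CUBIC))
im=snap('wrist','w6.png')
go(.5595,-.19,.004,0)
E
```

```text
time: 7.8
eef_pos: [0.5604, -0.1791, 0.0033]
tcp_rot: [1.0, 0.0, -0.0, -0.0]
contact_force: [0.3, -0.4, 0.0]
opening: 0.23
t 7.9 p [ 0.5605 -0.1788  0.0033] F [-0.42  0.08 -0.76] op 0.23204387943757496
shift [-0.001   0.0112 -0.0007]
dr [ 0.0001 -0.0002  0.0004]
```

View pics/s6c.png

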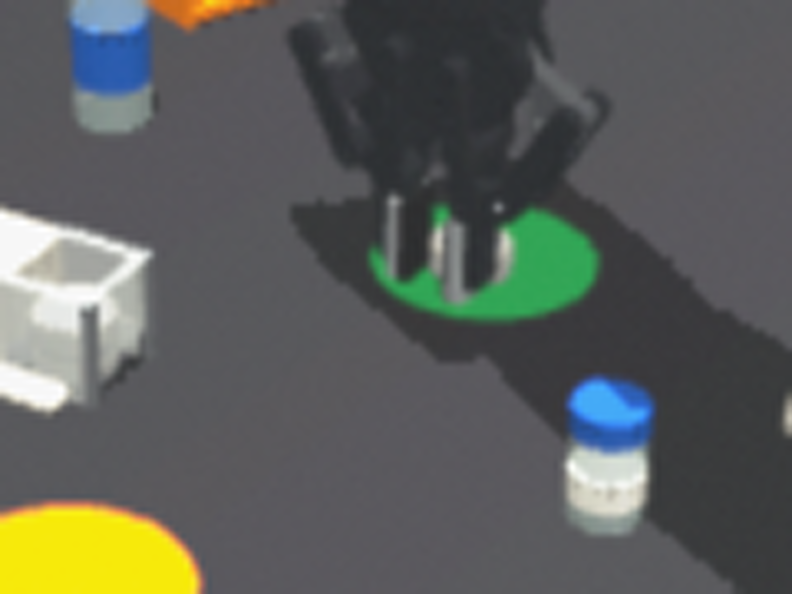

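View pics/w6.png

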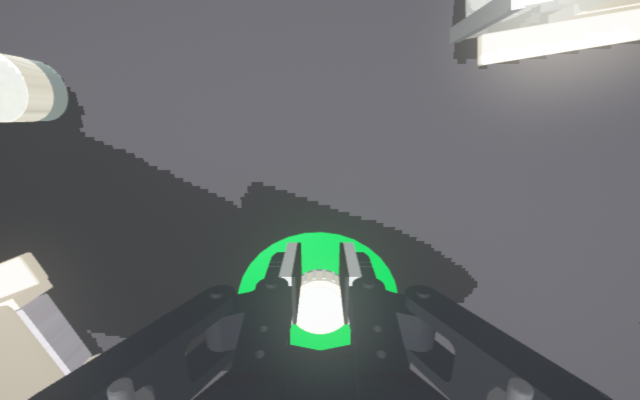

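The cap is on the green spot about 10 mm short of its centre (wrist pixel (321,305)). I'll push 10 mm more, back straight off, and lift.

```bash
python3 -m jog '[{"grip":0.77,"xyz":[0,0.003,0],"dr":[0,0,0]},{"grip":0.77,"xyz":[0,0.007,0],"dr":[0,0,0]},{"grip":0.77,"xyz":[0,0.01,0],"dr":[0,0,0]},{"grip":0.77,"xyz":[0,0.01,0],"dr":[0,0,0]},{"grip":0.77,"xyz":[0,0.005,0],"dr":[0,0,0]},{"grip":0.77,"xyz":[0,-0.005,0],"dr":[0,0,0]},{"grip":0.77,"xyz":[0,-0.018,0],"dr":[0,0,0]},{"grip":0.77,"xyz":[0,-0.03,0],"dr":[0,0,0]},{"grip":0.77,"xyz":[0,-0.03,-0.02],"dr":[0,0,0]},{"grip":0.77,"xyz":[0,-0.03,-0.06],"dr":[0,0,0]},{"grip":0.77,"xyz":[0,-0.03,-0.1],"dr":[0,0,0]},{"grip":0.77,"xyz":[0,-0.03,-0.14],"dr":[0,0,0]}]'; python3 -m jog '[{"grip":0.77,"xyz":[0,-0.03,-0.02],"dr":[0,0,0]},{"grip":0.77,"xyz":[0,-0.06,-0.04],"dr":[0,0,0]},{"grip":0.77,"xyz":[0,-0.1,-0.05],"dr":[0,0,0]},{"grip":0.77,"xyz":[0,-0.14,-0.05],"dr":[0,0,0]},{"grip":0.77,"xyz":[0,-0.18,-0.05],"dr":[0,0,0]},{"grip":0.77,"xyz":[0,-0.22,-0.05],"dr":[0,0,0]},{"grip":0.77,"xyz":[0,-0.26,-0.05],"dr":[0,0,0]},{"grip":0.77,"xyz":[0,-0.3,-0.05],"dr":[0,0,0]},{"grip":0.77,"xyz":[0,-0.34,-0.05],"dr":[0,0,0]},{"grip":0.77,"xyz":[0,-0.36,-0.05],"dr":[0,0,0]},{"grip":0.77,"xyz":[0,-0.36,-0.05],"dr":[0,0,0]}]'
python3 - <<'E'
from h import *
im=snap('side','s7.png'); cv2.imwrite('pics/s7c.png',cv2.resize(im[120:270,210:410,::-1],None,fx=4,fy=4,interpolation=cv2.INTER_CUBIC))
im=snap('top','t7.png'); cv2.imwrite('pics/t7c.png',cv2.resize(im[125:260,240:420,::-1],None,fx=4.4,fy=4.4,interpolation=cv2.INTER_CUBIC))
E
```

```text
time: 8.9
eef_pos: [0.5596, -0.1462, 0.1441]
tcp_rot: [1.0, 0.001, -0.001, -0.001]
contact_force: [1.1, 0.7, -0.2]
opening: 0.233
time: 9.82
eef_pos: [0.5583, 0.217, 0.1931]
tcp_rot: [1.0, 0.004, -0.0, -0.001]
contact_force: [-0.4, -0.1, -0.0]
opening: 0.232
```

View pics/s7c.png

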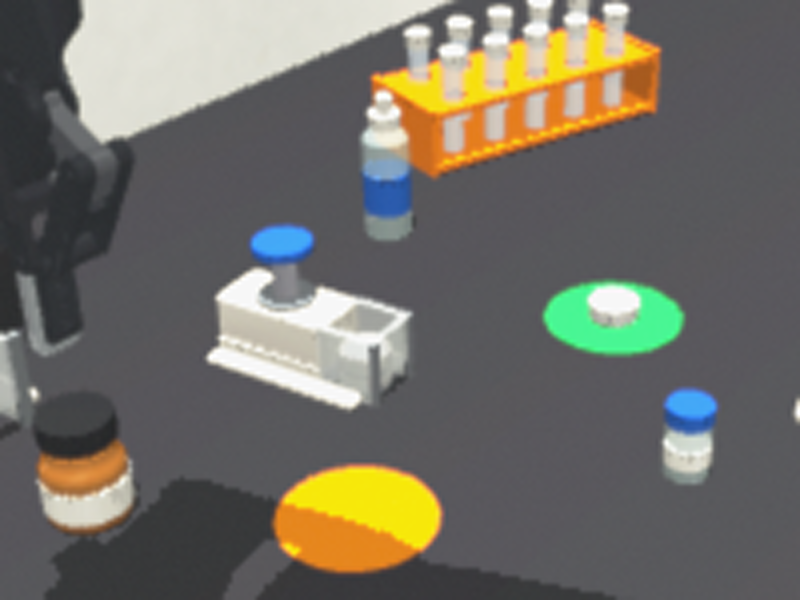

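View pics/t7c.png

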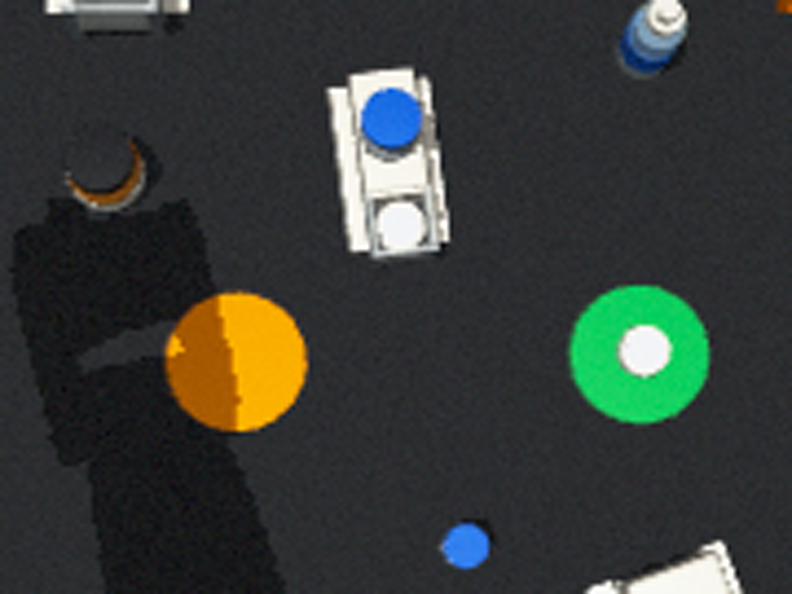

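The cap lies flat near the middle of the green spot: cap (645,350), spot centre (640,354) in the top crop. The spray bottle, jar and vial are where they were, the remaining caps are in the magazine and the plunger is up. Handing in.

```bash
python3 -c "
from h import *
print(ctrl.sign_off())"
```

```text
the job is handed in; nothing more can be done
None
```

The job is done and handed in at about 10 s of robot time. I pressed the plunger of the 120 mm dispenser once to its stop (TCP at z = 0.054 m, about 10 N) and let it back up. One cap came out, and I pushed it flat along the bench between the partly open fingertips onto the green spot, then backed off and lifted clear.

The last side and top pictures show:
- **Cap:** it lies wholly on green, within about 4 mm of the spot's centre.
- **Dispenser:** the plunger is up. A cap is in view in the magazine, but I could not count both remaining ones separately.
- **Other items:** the spray bottle, jar and vial are at the same pixels as at the start.

No check failed. The side and top cameras disagreed by 2–4 mm on most positions, and by about 11 mm on the jar, which stayed well clear of the arm's path.

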